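# Load one cell from the gravity magazine into the cell tester

## Task

Load the cell tester with one cell: push the empty shuttle by its upright lug fully to its loading stop under the magazine's outlet, then press the rocker's paddle right down, so that its other end lifts the gate and one cell rolls into the shuttle's cradle. Let the paddle come back up, then push the loaded shuttle fully to the other end, so that the cell presses in the tester's spring contact. Do it all with fingertips against the sides of the lug and the top of the paddle: do not grip the lug, do not touch the cells themselves, feed just one, and leave the other things on the bench where they are.

Things in the scene. Friction and masses are not known exactly. Their poses are not given: they have to be found in the camera images.
- feeder: Fixed cell feeder on a dark plate (top z 10). Origin on the bench; x runs away from the robot (uphill along the magazine), y left along the shuttle rail, z up; yaw within 0.35 rad. 'Local' mm below are in this frame. Plate x -80..92, y -64..162. Magazine: open track x -15..88, y -37..37, sloping 12 deg down towards the robot. Black contact block x -46..-14, y 137..160, z to 62. Highest part z 95.
- rocker (a joint): Rocker angle (rad): 0 at rest (gate down, paddle up), 0.34 at its stop (paddle down, gate up). Steel lever pivoted right of the magazine. Pressing the paddle raises the gate before the first cell, and from below a peg that holds the second; the cell rolls out past about 0.28 (takes under 1 s). One full press feeds one cell. Springs back when let go; 2 N to start, 4 N to hold down.
- paddle_top (a point): Centre of the top of the paddle, a ribbed rubber pad 36 x 36 mm on a 40 x 40 mm plate at the rocker's right end; moves with it. At rest near local (-4, -120, 73), its outer (right) edge leaning up 0.17 rad; fully down 24 mm lower. Free from above.
- gate (a point): Middle of the lower edge of the gate blade (10 mm wide, 3 mm thick) at the rocker's left end, over the middle of the track; 5.5 mm above the track floor at rest, 21 mm when open.
- shuttle (a joint): Shuttle position (m) along the feeder's y: 0 at the loading stop (right end, cradle under the magazine's outlet), 0.095 at the left end stop by the contact block. Starts empty, somewhere between. About 3 N friction; stays where it is left.
- lug_top (a point): Centre of the top of the shuttle's lug, the upright dark steel block by which it is pushed: 20 mm along x, 12 mm along y, top at z 76, foot on a 24 mm wide bracket at z 36. It stands at local x -63 on the robot's side of the shuttle, at local y = shuttle position. On both sides of it (x -80..-46) all is free down to the plate over the whole travel.
- cradle (a point): Centre of a cell lying in the shuttle's cradle: local x -28.5, y = shuttle position, z 47; axes as the feeder's. Trough 21 mm wide (x), 71 mm long (y), floor z 38, front wall to z 64, rear lip to z 47, end plates to z 53, the left one with a gap for the spring contact.
- contact_pin (a joint): How far the tester's spring contact is pressed in (m), 0 free, at most 0.012: a brass pin 6 mm thick that points right out of the contact block, axis at local x -30, z 47, free tip at y 119.5. The loaded shuttle fully left presses it in about 0.005 with 1 N.
- cell_1: The foremost cell in the magazine, the one to be fed: a round grey cell 18 mm in diameter and 65 mm long, 46 g, lying across the track. Origin: its centre; its y axis is its long axis. It starts at local (-2, 0, 61), behind the gate. The four cells look alike.
- cell_2: The second cell in the magazine, same as the first, 18 mm farther up the track. It moves up to the gate when the first has been fed.
- cell_3: The third cell.
- cell_4: The fourth, uppermost cell.
- phone: A phone, 163 x 79 x 11 mm, lying in front on the right; leave alone.
- side_cutters: Red-handled side cutters, 41 x 119 x 13 mm, lying left of the feeder; leave alone.
- marker_pen: A marker pen, 17 x 135 x 16 mm, lying in front on the left; leave alone.
- solder_reel: A reel of solder wire, 52 mm wide and 38 mm high, left of the feeder; leave alone.
Things that resemble listed ones, but are neither listed nor needed, are in the scene too. What is shaped like the cell_3 but blue or green is not meant.

How it is judged:
By the outcome, as a careful person would: the job done as asked, in the order asked, and still so for the second after the job is handed in, with the robot touching nothing.
It also fails if it takes over 51 s, if anything falls off the work surface, if the arm or the gripper's body presses on something with over 40 N, if the wrist force passes 120 N, or if a joint passes its speed limit or range.

## Robot

A 6-joint arm with a two-finger parallel gripper is mounted at the origin on a cart in front of the work surface, level with it; the furniture and walls round the work are solid. World frame = base frame: x ahead of the robot, y to its left, z up, the work surface at z = 0. Lengths are in m, angles in rad, forces in N, time in s.
With the tool pointing down it reaches from about 0.2 to 0.875 m from the base axis. Payload 3.4 kg.
Tool frame: the origin (TCP) lies midway between the tips of the shut fingers; the grasp point (between the pads) lies 19 mm behind it; z points along the fingers, y is the line along which they close (so a half turn about z gives the same grasp; the last joint's range is limited). The gripper opens to 94 mm and grips with 3 to 60 N. Pads are 16 mm wide; open, the fingers measure 119 mm over their backs; the gripper's body (75 mm by 177 mm) begins 78 mm behind the grasp point.
Start: joints at [-1.321, 0.276, 1.505, -0, 1.361, -0.121], TCP at [0.208, -0.536, 0.205] pointing down, gripper open.
Joint ranges: [-2.89, 2.89], [-0.75, 2.08], [0.22, 2.7], [-1.18, 4.32], [0.11, 2.71], [-2.7, 2.7]. Speed limits (rad/s): [2.57, 2.57, 3.14, 3.14, 3.14, 3.14].

## Interface

Orientations are given as a unit quaternion [x, y, z, w].
In Python, from bench import arm gives the robot as it stands. The module is installed in compiled form; this text tells all that it offers.
- The arm moves only by the tool arm_command, never from a script. Its argument "increments" is text: rows parted by semicolons, each of 7 numbers parted by spaces: the opening in per cent of the stroke, from 0 (shut) to 100 (fully open), then the shift along the tool's x, y, z in cm, then the turn, a rotation vector about the tool's x, y, z in rad. A call has 1 to 12 rows; each row is the pose to reach, as a shift and turn from the pose commanded when the call began, along the tool's axes at that moment; what a row does not reach only later rows make up. A row lasts 1/8 s, in which the tool goes at most 62.5 mm and 10.7 degrees, less where a joint would pass 70% of its speed; a pose out of reach is approached as far as the arm can. A call with a gripper value outside its range is refused whole. The fingers move at their own pace and stop on an object; "force" is the grip in N (left out, the last holds). Time passes only in rows, so rows that repeat a pose let the fingers close. It gives the time, the measured TCP pose, the force, the opening and the grip force at its end, in the units of the state.
- arm.sense(): the state, without advancing time (a new reading comes with each control period).
- arm.get_image(name): name is "side" or "top" or "wrist"; returns the picture (480x640x3 uint8, red, green, blue); there is no depth.
- arm.calibration(name): a dict with "K" (3x3 intrinsics, pixels), "R" (3x3) and "t" (3): a world point X has camera coordinates R X + t; the wrist camera has in their place "tool_from_camera" (4x4, takes a point from camera to tool coordinates, whose origin is the TCP and whose axes are the flange's). Camera axes: x right, y down, z forward; pixel columns grow to the right and rows downward; lengths in m; the calibration is good to about 2 mm. A picture is of the moment at which its call begins: read the wrist's pose just before it. calibration takes no time and is no camera call.
- arm.sign_off(): hands the job in; it is judged then, once.
The state is a dict: "time_s": time; "joint_positions": joint angles; "qvel": joint speeds; "joint_efforts": joint torques, N m; "tool_pos": TCP position; "eef_rot": TCP orientation; "contact_force": force on the tool from outside, world axes, zero at the start; "wrist_torque": the same for the moment, N m; "opening": finger opening in m; "grasp_force": force on a finger pad.
Only numpy, scipy, OpenCV 4.12 (cv2) and the standard library are available. Lean on these libraries where they do the work, as an engineer would, in place of code of your own. Each camera call takes 0.05 s, during which the arm holds its last target. There are 200 camera calls.

## Working session

There is one attempt and no reset: what is moved stays moved. The work goes in short steps, Python scripts to look and compute and a tool call to move; the robot and the scene stay as the last step left them, time stands still between calls to the robot, and variables do not carry over. Pictures are saved under pics/ and viewed, at most 10 in all, crops included, and the job is handed in when it is done.

Besides the shell and the picture viewer there is one more tool, called as name(argument=value, ...) on one line, values as JSON. arm_command: Moves the arm, as the interface text tells. Its arguments: {"type":"object","properties":{"increments":{"type":"string"},"force":{"type":"number"}},"required":["increments"]}

```bash
mkdir -p pics
python3 - <<'E'
from bench import arm
import cv2,numpy as np
s=arm.sense();print(s)
for n in("side","top"):
    im=arm.get_image(n);cv2.imwrite(f"pics/{n}0.png",im[:,:,::-1]);c=arm.calibration(n);print(n,c["K"].tolist(),np.round(c["R"],4).tolist(),c["t"].tolist())
E
```

```text
{'time_s': 0.0, 'joint_positions': array([-1.32101553e+00,  2.76574732e-01,  1.50607688e+00, -1.76310294e-05,
        1.36066757e+00, -1.20980749e-01]), 'qvel': array([ 2.06265101e-05,  4.92146964e-04, -2.15008129e-03,  2.54871682e-03,
        1.50034626e-03, -7.81906500e-04]), 'joint_efforts': array([-2.95797821e-03, -4.04593313e+01, -2.37233198e+01,  7.00455112e-02,
        3.47590854e-02, -1.43543666e-04]), 'tool_pos': array([ 0.20820273, -0.53540755,  0.20463869]), 'eef_rot': array([ 9.82865431e-01,  1.84322541e-01, -6.41579273e-05, -8.60919376e-04]), 'contact_force': array([-0.60823328,  0.07206968, -0.17908568]), 'wrist_torque': array([ 0.01225809, -0.05388189,  0.04572421]), 'grasp_force': 0.0, 'opening': 0.09431039021665118}
side [[464.4831950659694, 0.0, 312.26820904527784], [0.0, 464.4831950659694, 242.35413468157512], [0.0, 0.0, 1.0]] [[0.856, -0.517, 0.0083], [-0.296, -0.5032, -0.8119], [0.4239, 0.6925, -0.5837]] [-0.4125795322307887, 0.2960766962637057, 0.6159967773840891]
top [[582.7556992039537, 0.0, 317.0490181059606], [0.0, 582.7556992039537, 242.60275913546525], [0.0, 0.0, 1.0]] [[0.0023, -1.0, 0.0039], [-0.9838, -0.0029, -0.179], [0.179, -0.0035, -0.9838]] [0.16312913355340836, 0.5707707008369676, 1.1349060300551794]
```

View pics/top0.png

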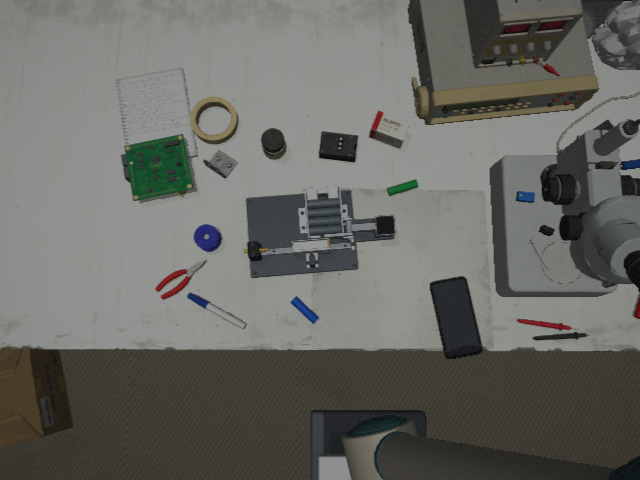

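View pics/side0.png

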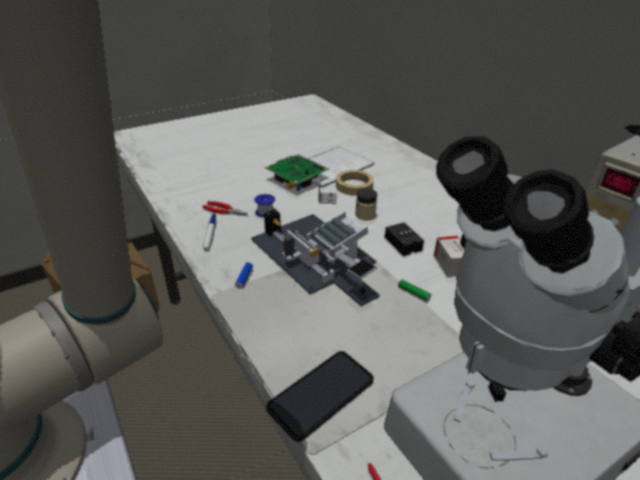

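The top view shows the feeder plate spanning about (247,195)–(357,275), the paddle as a dark square at (385,227), the contact block at (254,250), and the lug near (312,260). I'll take one close crop for corners and the lug.

Run:
```python
import cv2
im=cv2.imread("pics/top0.png")[175:290,235:405]
cv2.imwrite("pics/crop1.png",cv2.resize(im,None,fx=4.7,fy=4.7,interpolation=cv2.INTER_CUBIC))
```

```text
(no output)
```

View pics/crop1.png

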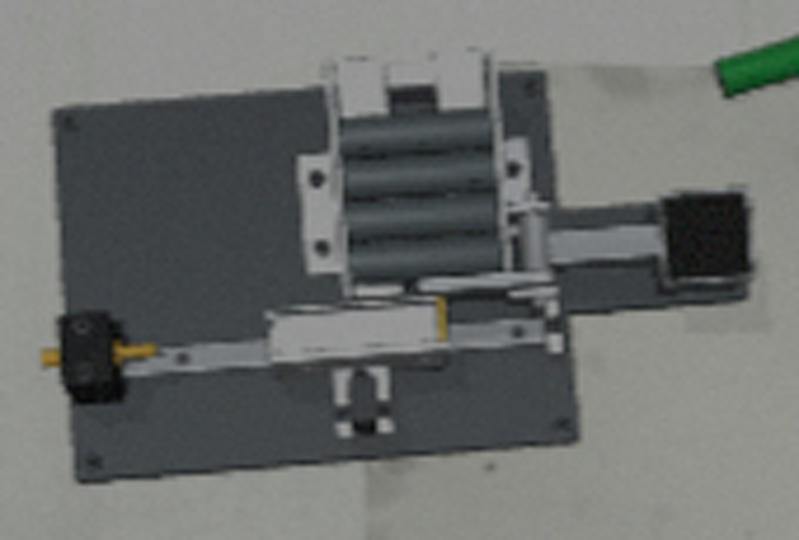

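```bash
cat > h.py <<'E'
from bench import arm
import cv2,numpy as np
def ray(n,uv,z):
    c=arm.calibration(n);K,R,t=[np.array(c[k]) for k in("K","R","t")]
    C=-R.T@t; d=R.T@np.linalg.solve(K,[uv[0],uv[1],1]); return C+d*(z-C[2])/d[2]
def proj(n,X):
    c=arm.calibration(n);p=np.array(c["K"])@(np.array(c["R"])@X+np.array(c["t"]));return p[:2]/p[2]
E
python3 - <<'E'
from h import *
cr=lambda u,v:((u+.5)/4.7-.5+235,(v+.5)/4.7-.5+175)
L=np.array([[92,162],[92,-64],[-80,162],[-80,-64]])/1000.
W=np.array([ray("top",cr(*p),.01)[:2] for p in[(53,107),(547,72),(80,480),(578,440)]])
Lc=L-L.mean(0);Wc=W-W.mean(0)
a=np.arctan2((Lc[:,0]*Wc[:,1]-Lc[:,1]*Wc[:,0]).sum(),(Lc*Wc).sum())
Rm=np.array([[np.cos(a),-np.sin(a)],[np.sin(a),np.cos(a)]]);o=W.mean(0)-Rm@L.mean(0)
print("yaw",a,"o",o,"res mm",np.round((W-(L@Rm.T+o))*1e3,1).tolist())
np.savez("f.npz",a=a,o=o)
def loc(n,uv,z): return np.round((ray(n,uv,z)[:2]-o)@Rm*1e3,1)
print("paddle",loc("top",cr(705,235),.073),"lug",loc("top",cr(364,394),.076), "block top",loc("top",cr(93,350),.062))
for q in[(-4,-120,73)]: print(Rm@(np.array(q[:2])/1e3)+o, )
for y in (0,.03,.05,.06,.07,.095):
  X=np.r_[Rm@[-.063,y]+o,.076];u=proj("top",X);print(y,X,(u+.5-[235,175])*4.7,proj("side",X))
E
```

```text
yaw 0.0813115627739527 o [0.5972852  0.14792916] res mm [[-0.2, -0.1], [-1.4, 0.4], [0.7, -2.2], [0.9, 2.0]]
paddle [  -3.4 -119. ] lug [-61.   31.7] block top [-30.8 145.7]
[0.60304505 0.02800074]
0 [0.53449335 0.14281217 0.076     ] [439.7419718  393.31037066] [297.62767827 244.57249522]
0.03 [0.53205669 0.17271305 0.076     ] [368.834628   398.82174924] [289.05328889 237.26750858]
0.05 [0.53043225 0.19264697 0.076     ] [321.52624745 402.49886337] [283.53858502 232.56923371]
0.06 [0.52962003 0.20261393 0.076     ] [297.86100145 404.33827975] [280.83915923 230.2694467 ]
0.07 [0.52880781 0.21258089 0.076     ] [274.18838036 406.17826938] [278.17727672 228.00164483]
0.095 [0.52677726 0.23749829 0.076     ] [214.97453903 410.78075312] [271.68177016 222.46777104]
```

Measured: feeder origin (0.597, 0.148), yaw 0.081. The paddle lands at (-3, -119) and the block top at (-31, 146), both close to the description. Things that could be taken for the lug: the dark block between the white bracket parts at crop (364,394), the black contact block (93,350), and the black paddle (705,235). The first matches the lug: local x -61, about 12x20 mm, which puts the shuttle at about 32 mm. I'll work out the first moves with the fingers shut.

```bash
cat >> h.py <<'E'
from scipy.spatial.transform import Rotation as Ro
def go(*targets,base=None):
    """shifts (cm, tool axes) to local mm targets, from measured pose"""
    f=np.load("f.npz");a=float(f["a"]);o=f["o"];s=arm.sense()
    Rt=Ro.from_quat(s["eef_rot"]);p=s["tool_pos"]
    Rm=np.array([[np.cos(a),-np.sin(a)],[np.sin(a),np.cos(a)]])
    print("t",s["time_s"],"local now",np.round(np.r_[Rm.T@(p[:2]-o),p[2]]*1e3,1),"F loc",np.round(np.r_[Rm.T@s["contact_force"][:2],s["contact_force"][2]],1),"turn",np.round((Rt.inv()*Ro.from_euler("z",a)*Ro.from_rotvec([np.pi,0,0])).as_rotvec(),3),"open",round(s["opening"],4))
    for t in targets:
        X=np.r_[Rm@(np.array(t[:2])/1e3)+o,t[2]/1e3]; print(t,np.round(Rt.inv().apply(X-p)*100,2))
E
python3 -c "
from h import *
go((-290,-330,210),(-200,-40,210),(-63,75,130),(-63,75,48),(-63,50,48))"
```

```text
t 0.1 local now [-443.3 -649.5  204.7] F loc [ 0.5  0.2 -0.2] turn [-0.002  0.     0.289] open 0.094
(-290, -330, 210) [ 23.81 -26.25  -0.48]
(-200, -40, 210) [ 40.71 -51.47  -0.44]
(-63, 75, 130) [ 57.12 -58.57   7.58]
(-63, 75, 48) [ 57.12 -58.56  15.78]
(-63, 50, 48) [ 56.41 -56.16  15.77]
```

arm_command(increments="0 4 -4.4 0 0 0 0.1;0 8 -8.8 0 0 0 0.2;0 12 -13.2 0 0 0 0.289;0 16 -17.6 0 0 0 0.289;0 20 -22 0 0 0 0.289;0 23.8 -26.3 -0.5 0 0 0.289;0 27 -31 -0.5 0 0 0.289;0 30 -36 -0.5 0 0 0.289;0 33.5 -41 -0.5 0 0 0.289;0 37 -46 -0.5 0 0 0.289;0 40.7 -51.5 -0.5 0 0 0.289;0 44.7 -53.3 0 0 0 0.289", force=20)

```text
time_s: 1.6
tool_pos: [0.4311, 0.1256, 0.2057]
eef_rot: [0.999, 0.043, 0.0, -0.0]
contact_force: [0.9, 0.0, -0.1]
opening: 0.0005
grasp_force: 0.0
```

```bash
python3 -c "
from h import *
go((-63,75,130),(-63,75,48),(-63,55,48))"
```

```text
t 1.6 local now [-167.5   -8.7  205.7] F loc [ 0.9 -0.1 -0.1] turn [-0.    -0.     0.004] open 0.0005
(-63, 75, 130) [10.48 -8.33  7.57]
(-63, 75, 48) [10.47 -8.33 15.77]
(-63, 55, 48) [10.47 -6.33 15.77]
```

arm_command(increments="0 4 -3.5 0 0 0 0.004;0 8 -7 2 0 0 0.004;0 10.5 -8.3 6 0 0 0.004;0 10.5 -8.3 10 0 0 0.004;0 10.5 -8.3 10 0 0 0.004;0 10.5 -8.3 10 0 0 0.004")

```text
time_s: 2.35
tool_pos: [0.5303, 0.2141, 0.1065]
eef_rot: [0.999, 0.039, 0.001, -0.0]
contact_force: [0.7, -0.4, 0.9]
opening: 0.0006
grasp_force: 0.0
```

Run:
```python
from h import *
go((-63,75,48),(-63,55,48))
im=arm.get_image("wrist")[:,:,::-1];cv2.imwrite("pics/w1.png",im)
s=arm.sense();T=np.array(arm.calibration("wrist")["tool_from_camera"]);K=np.array(arm.calibration("wrist")["K"])
f=np.load("f.npz");a=float(f["a"]);o=f["o"];Rt=Ro.from_quat(s["eef_rot"])
Rm=np.array([[np.cos(a),-np.sin(a)],[np.sin(a),np.cos(a)]])
for q in[(-63,32,76),(-63,0,76),(-63,75,48),(-28.5,32,47),(-30,119.5,47),(-4,-120,73),(-80,162,10)]:
    X=np.r_[Rm@(np.array(q[:2])/1e3)+o,q[2]/1e3];c=np.linalg.inv(T)@np.r_[Rt.inv().apply(X-s["tool_pos"]),1];p=K@c[:3];print(q,np.round(p[:2]/p[2]),round(c[2],3))
```

```text
t 2.35 local now [-61.4  71.4 106.5] F loc [ 0.6 -0.5  0.9] turn [-0.    -0.001 -0.004] open 0.0006
(-63, 75, 48) [-0.17 -0.35  5.85]
(-63, 55, 48) [-0.16  1.65  5.85]
(-63, 32, 76) [395. 286.] 0.223
(-63, 0, 76) [456. 286.] 0.223
(-63, 75, 48) [313. 270.] 0.25
(-28.5, 32, 47) [388. 211.] 0.242
(-30, 119.5, 47) [234. 215.] 0.242
(-4, -120, 73) [707. 170.] 0.21
(-80, 162, 10) [186. 277.] 0.291
```

View pics/w1.png

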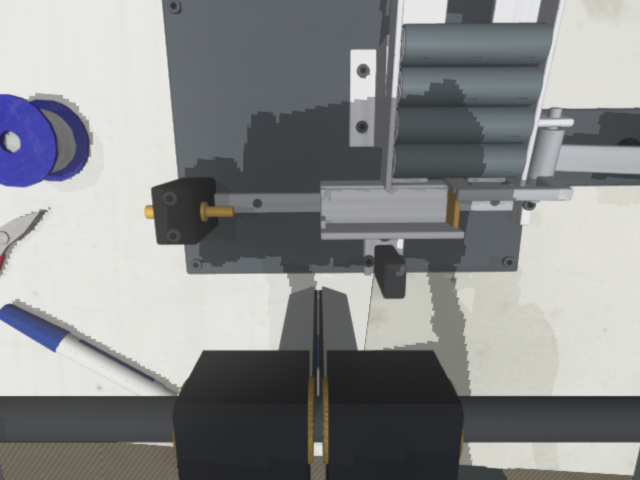

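The wrist view shows the lug top at (393,286), where (395,286) was predicted. The shut fingers are clear to its left and the cradle is empty. Next I descend and push right.

arm_command(increments="0 -0.15 0 3 0 0 0;0 -0.15 0 5.9 0 0 0;0 -0.15 0 5.9 0 0 0;0 -0.15 1 5.9 0 0 0;0 -0.15 2 5.9 0 0 0;0 -0.15 2.8 5.9 0 0 0;0 -0.15 3.5 5.9 0 0 0;0 -0.15 4.2 5.9 0 0 0;0 -0.15 4.8 5.9 0 0 0;0 -0.15 4.8 5.9 0 0 0")

```text
time_s: 3.65
tool_pos: [0.5316, 0.1651, 0.0462]
eef_rot: [0.999, 0.039, -0.0, 0.001]
contact_force: [-0.6, 0.4, -0.1]
opening: 0.0006
grasp_force: 0.1
```

```bash
python3 -c "
from h import *
go((-63,18.5,48))"
```

```text
t 3.65 local now [-64.   22.5  46.2] F loc [-0.5  0.4 -0.1] turn [ 0.001  0.001 -0.004] open 0.0006
(-63, 18.5, 48) [ 0.1   0.4  -0.18]
```

arm_command(increments="0 0 0.2 0 0 0 0;0 0 0.4 0 0 0 0;0 0 0.6 0 0 0 0;0 0 0.8 0 0 0 0")

```text
time_s: 4.15
tool_pos: [0.5319, 0.1605, 0.0462]
eef_rot: [0.999, 0.038, -0.0, -0.002]
contact_force: [-1.2, 11.7, 0.4]
opening: 0.0008
grasp_force: 6.2
```

Run:
```python
from h import *
go((-63,12,48))
im=arm.get_image("wrist")[:,:,::-1];cv2.imwrite("pics/w2.png",im)
```

```text
t 4.15 local now [-64.1  17.8  46.2] F loc [-0.2 11.8  0.4] turn [-0.005  0.001 -0.005] open 0.0008
(-63, 12, 48) [ 0.11  0.58 -0.18]
```

View pics/w2.png

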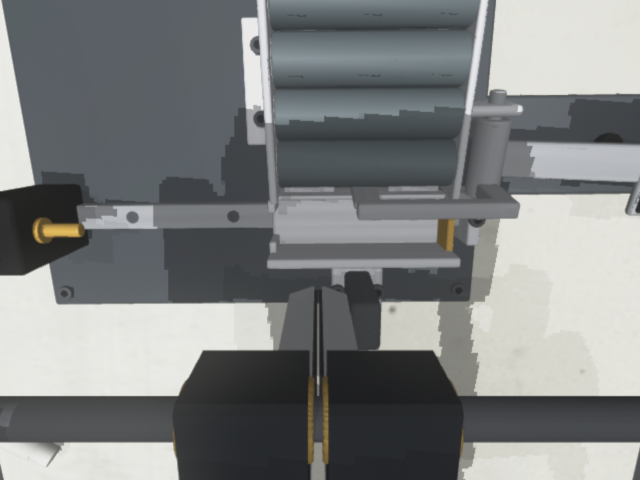

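The loading stop is reached: 12 N at y 17.8, with the cradle (275–452) under the outlet. Now retreat, rise, and go over the paddle.

```bash
python3 -c "
from h import *
go((-63,28,46),(-63,28,130),(-4,-121,120),(-4,-121,90),(-4,-121,50))"
```

```text
t 4.2 local now [-64.1  17.9  46.2] F loc [ 0.   9.8 -0.7] turn [-0.005  0.001 -0.005] open 0.0003
(-63, 28, 46) [ 0.11 -1.01  0.02]
(-63, 28, 130) [ 0.1  -1.05 -8.38]
(-4, -121, 120) [ 6.08 13.82 -7.45]
(-4, -121, 90) [ 6.08 13.83 -4.45]
(-4, -121, 50) [ 6.09 13.85 -0.45]
```

arm_command(increments="0 0 -1.2 0 0 0 0;0 0 -1.5 -2 0 0 0;0 0 -1.5 -6.5 0 0 0;0 1 1 -8.4 0 0 0;0 3 6 -8.4 0 0 0;0 5 11 -8.4 0 0 0;0 6 13.5 -8 0 0 0;0 6 13.5 -6 0 0 0;0 6 13.5 -6 0 0 0")

```text
time_s: 5.32
tool_pos: [0.6013, 0.0274, 0.1048]
eef_rot: [0.999, 0.039, -0.002, 0.0]
contact_force: [-1.0, -0.5, 0.1]
opening: 0.0005
grasp_force: 0.0
```

Run:
```python
from h import *
go((-4,-121,80),(-4,-121,50))
im=arm.get_image("wrist")[:,:,::-1];cv2.imwrite("pics/w3.png",im)
```

```text
t 5.325 local now [  -5.8 -120.4  104.8] F loc [-1.  -0.5  0.1] turn [ 0.001  0.005 -0.004] open 0.0005
(-4, -121, 80) [0.19 0.05 2.48]
(-4, -121, 50) [0.21 0.05 5.48]
```

View pics/w3.png

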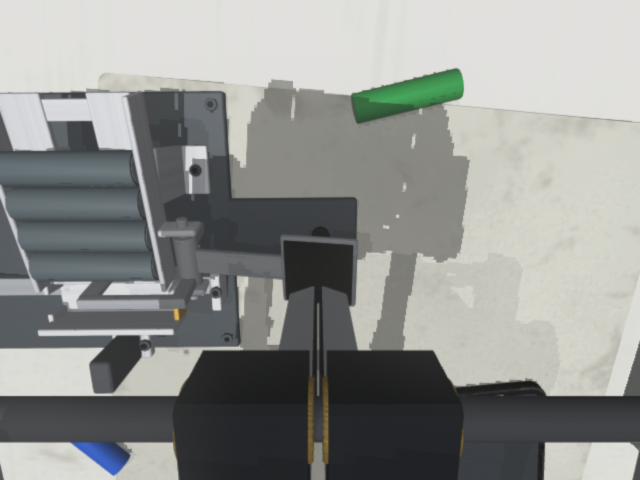

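The fingers are centred sideways over the paddle, which spans (283–357, 237–303). Now press.

arm_command(increments="0 0.2 0 2 0 0 0;0 0.2 0 2.8 0 0 0;0 0.2 0 3.5 0 0 0;0 0.2 0 4.2 0 0 0;0 0.2 0 4.8 0 0 0;0 0.2 0 5.3 0 0 0;0 0.2 0 5.6 0 0 0;0 0.2 0 5.8 0 0 0")

```text
time_s: 6.38
tool_pos: [0.6054, 0.0285, 0.0487]
eef_rot: [0.999, 0.039, 0.001, -0.0]
contact_force: [1.3, -0.1, 8.9]
opening: 0.0003
grasp_force: 4.4
```

arm_command(increments="0 0 0 0.2 0 0 0;0 0 0 0.4 0 0 0;0 0 0 0.4 0 0 0;0 0 0 0.4 0 0 0;0 0 0 0.4 0 0 0;0 0 0 0.4 0 0 0;0 0 0 0.4 0 0 0;0 0 0 0.4 0 0 0")

```text
time_s: 7.38
tool_pos: [0.6057, 0.0286, 0.0479]
eef_rot: [0.999, 0.039, 0.002, -0.0]
contact_force: [-2.6, 1.5, 19.9]
opening: 0.0004
grasp_force: 9.9
```

Run:
```python
from h import *
go((-4,-121,120))
cv2.imwrite("pics/w4.png",arm.get_image("wrist")[:,:,::-1])
```

```text
t 7.375 local now [  -1.3 -119.6   47.9] F loc [-2.5  1.7 19.9] turn [ 0.    -0.003 -0.004] open 0.0004
(-4, -121, 120) [-0.25  0.14 -7.21]
```

View pics/w4.png

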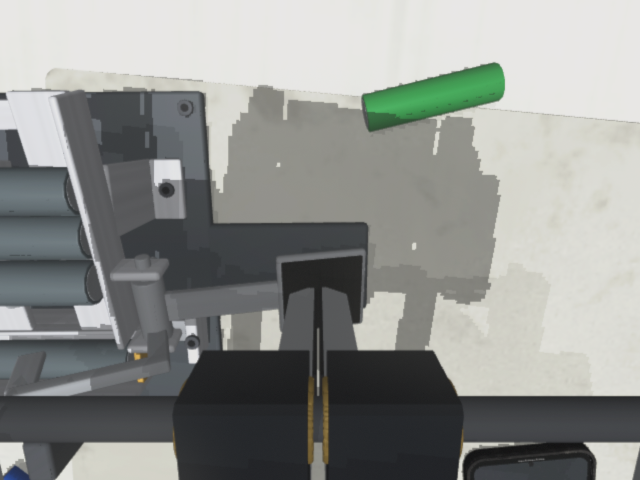

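The stop is reached (20 N). One cell lies in the cradle at (60,360), with three still up the track. Release and move to the right of the lug.

```bash
python3 -c "
from h import *
go((-4,-121,130),(-63,-42,130),(-63,-42,48))"
```

```text
t 7.425 local now [  -1.3 -119.6   47.9] F loc [-2.7  1.  20.6] turn [ 0.    -0.003 -0.004] open 0.0003
(-4, -121, 130) [-0.24  0.14 -8.21]
(-63, -42, 130) [-6.17 -7.74 -8.23]
(-63, -42, 48) [-6.2  -7.74 -0.03]
```

arm_command(increments="0 0 0 -0.8 0 0 0;0 0 0 -1.6 0 0 0;0 0 0 -2.6 0 0 0;0 0 0 -5 0 0 0;0 0 0 -8.5 0 0 0;0 -3 -3.5 -8.5 0 0 0;0 -6 -7.5 -8.5 0 0 0;0 -6 -7.8 -8.5 0 0 0;0 -6 -7.8 -7 0 0 0")

```text
time_s: 8.55
tool_pos: [0.5405, 0.1017, 0.1149]
eef_rot: [0.999, 0.039, 0.002, 0.0]
contact_force: [-0.1, -0.7, -0.2]
opening: 0.0006
grasp_force: 0.0
```

Run:
```python
from h import *
go((-63,-42,48),(-63,76,48))
cv2.imwrite("pics/w5.png",arm.get_image("wrist")[:,:,::-1])
```

```text
t 8.55 local now [-60.3 -41.5 114.9] F loc [-0.2 -0.7 -0.2] turn [ 0.    -0.003 -0.003] open 0.0006
(-63, -42, 48) [-0.29  0.05  6.68]
(-63, 76, 48) [ -0.32 -11.75   6.68]
```

View pics/w5.png

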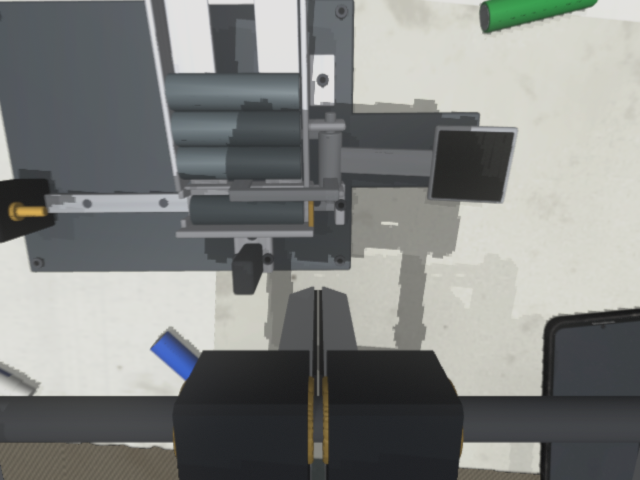

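The cell is in the cradle (190–305, 210), the gate is down, the paddle is up, and the fingers are right of the lug. Descend and push left gently.

arm_command(increments="0 -0.3 0 3.5 0 0 0;0 -0.3 0 6.7 0 0 0;0 -0.3 0 6.7 0 0 0;0 -0.3 -1.2 6.7 0 0 0;0 -0.3 -2 6.7 0 0 0;0 -0.3 -2.5 6.7 0 0 0;0 -0.3 -3 6.7 0 0 0;0 -0.3 -3.5 6.7 0 0 0;0 -0.3 -4.1 6.7 0 0 0;0 -0.3 -4.7 6.7 0 0 0;0 -0.3 -5.3 6.7 0 0 0;0 -0.3 -5.9 6.7 0 0 0")

```text
time_s: 10.1
tool_pos: [0.5313, 0.1604, 0.0474]
eef_rot: [0.999, 0.039, -0.0, 0.0]
contact_force: [1.2, -3.5, 1.9]
opening: 0.0007
grasp_force: 1.6
```

arm_command(increments="0 0 -0.6 0 0 0 0;0 0 -1.2 0 0 0 0;0 0 -1.8 0 0 0 0;0 0 -2.4 0 0 0 0;0 0 -3 0 0 0 0;0 0 -3.6 0 0 0 0;0 0 -4.2 0 0 0 0;0 0 -4.7 0 0 0 0;0 0 -5.1 0 0 0 0;0 0 -5.4 0 0 0 0")

```text
time_s: 11.35
tool_pos: [0.5267, 0.214, 0.0473]
eef_rot: [0.999, 0.039, -0.0, 0.0]
contact_force: [-0.8, -3.5, 2.0]
opening: 0.0003
grasp_force: 1.9
```

```bash
python3 -c "
from h import *
go((-63,77,46))"
```

```text
t 11.35 local now [-65.   71.5  47.3] F loc [-1.1 -3.4  2. ] turn [ 0.     0.001 -0.003] open 0.0003
(-63, 77, 46) [ 0.19 -0.55  0.13]
```

arm_command(increments="0 0 -0.2 0 0 0 0;0 0 -0.4 0 0 0 0;0 0 -0.6 0 0 0 0;0 0 -0.8 0 0 0 0;0 0 -0.9 0 0 0 0;0 0 -0.9 0 0 0 0")

```text
time_s: 12.1
tool_pos: [0.5263, 0.2185, 0.0474]
eef_rot: [0.999, 0.04, -0.001, 0.004]
contact_force: [-0.6, -14.8, 4.8]
opening: 0.0003
grasp_force: 7.3
```

```bash
python3 -c "
from h import *
go((-63,77,46))"
```

```text
t 12.1 local now [-65.   76.1  47.4] F loc [ -1.8 -14.7   4.8] turn [ 0.008  0.001 -0.001] open 0.0003
(-63, 77, 46) [ 0.2  -0.09  0.14]
```

Stop reached with 15 N; the travel works out to about 95 mm. Retreat and check.

arm_command(increments="0 0 1 0 0 0 0;0 0 2.5 0 0 0 0;0 0 2.5 -3 0 0 0;0 0 2.5 -8 0 0 0;0 -3 2.5 -10 0 0 0;0 -5 2.5 -10 0 0 0;0 -5 2.5 -10 0 0 0")

```text
time_s: 12.98
tool_pos: [0.4778, 0.1942, 0.1479]
eef_rot: [0.999, 0.039, 0.0, -0.001]
contact_force: [0.3, -0.7, -0.4]
opening: 0.0003
grasp_force: 0.0
```

Run:
```python
from h import *
go((-63,0,46))
cv2.imwrite("pics/w6.png",arm.get_image("wrist")[:,:,::-1])
```

```text
t 12.975 local now [-115.3   55.8  147.9] F loc [ 0.2 -0.7 -0.4] turn [-0.001 -0.001 -0.003] open 0.0003
(-63, 0, 46) [ 5.24  5.58 10.18]
```

View pics/w6.png

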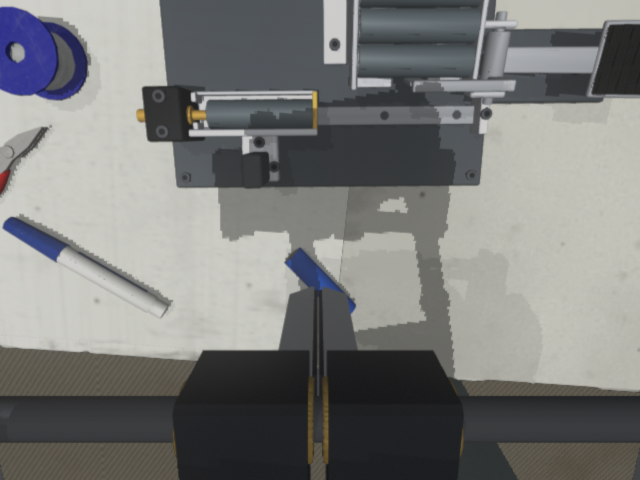

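The shuttle is at the left end, with the cell (205–313, 112) against the brass pin at (197,115). The gate is down and the fingers touch nothing.

```bash
python3 -c "
from bench import arm
print(arm.sign_off())"
```

```text
the job is handed in; nothing more can be done
None
```

The job is handed in: one cell was fed and the loaded shuttle pushed to its left stop, with the cell against the spring contact, at about 13 s on the robot's clock; I got no verdict back.

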